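Unbolt the caged parts locker with the hooked rod and issue the carton

ROBOT

A 6-joint arm with a two-finger parallel gripper is mounted at the origin on the work surface. World frame = base frame: x ahead of the robot, y to its left, z up, the work surface at z = 0. Lengths are in mm, angles in rad, forces in N, time in s.
With the tool pointing down it reaches from about 300 to 775 mm from the base axis. Payload 14.6 kg.
Tool frame: the origin (TCP) lies at the very end of the fingers, on their centre line; the grasp point (between the pads) lies r.pinch_z behind it (r.pinch_z is the distance from the TCP to the grasp point, in mm); y points along the fingers, z is the direction in which the jaws open and shut, and the axes are right-handed (so a half turn about y gives the same grasp; the last joint's range is limited). The gripper opens to 85 mm and grips with 20 to 120 N. Pads are 22 mm wide; open, the fingers measure 114 mm over their backs; the gripper's body (76 mm by 85 mm) begins 54 mm behind the grasp point. The pads swing forward as they close: fully open they stand 13 mm farther back than shut.
Start: joints at [1.125, 0.3, 1.521, -0, 1.321, -0.067], TCP at [203.39, 511.001, 210.281] pointing down, gripper open.
Joint ranges: [-3.03, 3.03], [-0.79, 2.21], [0.23, 2.52], [-1.04, 4.18], [0, 3.07], [-2.55, 2.55]. Speed limits (rad/s): [2.22, 2.22, 2.57, 3.14, 3.14, 3.14].

INTERFACE

Orientations are given as a rotation vector (axis times angle).
In Python, from cell import r, grab_frame gives the robot as it stands. The module is installed in compiled form; this text tells all that it offers.
- The arm moves only by the shell command python3 -m pendant 'ROWS' [FORCE]. ROWS is text: rows parted by semicolons, each of 7 numbers parted by spaces: the shift along the world's x, y, z in mm, then the turn, a rotation vector about the world's x, y, z in units of 5 degrees (1.0 is 5 degrees), then the opening, from -1 (shut) to 1 (fully open). A call has 1 to 20 rows; each row shifts and turns the commanded pose from where the row before left it; what a row does not reach is not made up. A row lasts 1/10 s, in which the tool goes at most 50 mm and 8.59 degrees, less where a joint would pass 70% of its speed; a pose out of reach is approached as far as the arm can. A call with a gripper value outside its range is refused whole. The fingers move at their own pace and stop on an object; FORCE is the grip in N (left out, the last holds). Time passes only in rows, so rows that do not move let the fingers close. It gives the time, the measured TCP pose, the force and the opening at its end, in the units of the state.
- r.get_obs(): the state, without advancing time (a new reading comes with each control period).
- grab_frame(name): name is "scene" or "side" or "wrist"; returns a dict with "image" (420x560x3 uint8, blue, green, red), "mtx" (3x3 intrinsics, pixels), "R" (3x3) and "t" (3): a world point X has camera coordinates R X + t. Camera axes: x right, y down, z forward; pixel columns grow to the right and rows downward; lengths in mm; the calibration is good to about 2 mm. The wrist camera is an equidistant fisheye: a pixel r from the principal point sees the ray r / f radians off the axis. A picture is of the moment at which its call begins. There is no depth.
- r.sign_off(): hands the job in, once; it reports no verdict.
The state is a dict: "time": time; "qpos": joint angles; "dq": joint speeds; "joint_efforts": joint torques, N m; "ee_pos": TCP position; "tcp_rot": TCP orientation; "contact_force": force on the tool from outside, world axes, zero at the start; "moment": the same for the moment, N m; "grip_width": opening from 0.0 (shut) to 1.0 (fully open).
Only numpy, scipy, OpenCV 4.12 (cv2) and the standard library are available. Lean on these libraries where they do the work, as an engineer would, in place of code of your own. Each camera call takes 0.05 s, during which the arm holds its last target. There are 200 camera calls.

TASK

Take the yellow-handled hooked rod from its black mat, reach it in under the wire guard of the parts locker and draw the red-knobbed bolt fully back with the hook, never touching the bolt with the gripper or arm, then lay the rod back on its mat. Then slide the locker's blue cover fully open by its black grip, lift out the cardboard carton and stand it upright in the green tray without dropping it; leave the bolt drawn, the cover open, and the tape roll, screwdriver, jar and stock box where they are.

Things in the scene. Friction and masses are not known exactly. Their poses are not given: they have to be found in the camera images.
- locker: low galvanised unit fixed to the counter, 85 mm high, 210 x 340 mm. Origin on the counter; own x points away from the robot (-100 to +110 mm), y to its left (-155 to +185). Side by side: closed deck (y -155 to -35); compartment open at the top, shut by the blue cover (inside x -90 to 60, y -31 to 80, floor at z = 10); bolt bay (y 85 to 185), its flat floor at z = 85, under a yellow wire guard
- bolt (a joint): travel (m) of the bolt, a 10 mm steel bar along the locker's x at y = 150, z = 102 mm, with an upright red knob. 0 = home, pushed away from the robot through the cover's eye, barring the cover; it slides along the locker's -x (towards the robot) to 0.045 = fully drawn (end stop), clear of the eye from 0.036. Needs 3 to 4 N, stays where left. Starts within 0.008 of home
- bolt_knob (a point): middle of the free part of the bolt's red knob, an upright 14 mm round post; locker's x = 12 mm (bolt home), y = 150, z = 130. The post rises to z = 144; below z = 107 is the bar. Behind the knob two fixed staples (28 mm wide, up to z = 114) straddle the bar at x = 46 to 72
- guard_mouth (a point): middle of the bolt bay's open front, locker's x = -58, y = 137, z = 124 mm; the rod goes in here. The wire roof (z = 163 to 167, gaps about 28 mm) stands on 6 mm corner posts at x = -58 and 108, y = 92 and 182; a level wire at z = 125 closes the left side. The gripper does not fit under the roof
- rod: hooked rod, 90 g: yellow handle 100 long, 20 wide, 24 mm high; from its front a 10 mm thick steel rod runs on along own x, 12 mm above the underside, and at x = 155 bends square into a hook leg pointing to own +y (left), tip at y = 29 mm. Origin: middle of the handle's underside. Lies flat on the mat, hook end roughly away from the robot, leg level. Balances about 25 mm ahead of the origin
- rod_hook (a point): middle of the hook leg: rod's x = 155, y = 12, z = 12 mm. The inner (pulling) face of the leg lies 5 mm nearer the handle
- tool_mat: black rubber mat 290 x 140 x 4 mm fixed to the counter, the rod's place; origin: middle of its underside, x along the 290 mm. It lies to the left or to the right of the locker, the tray on the other side
- cover (a joint): travel (m) of the blue cover over the compartment. 0 = shut; slides along the locker's -y (over the deck) to 0.115 = fully open (end stop). Needs 3 to 4 N once the bolt is drawn, stays where left; a bolt at home stops it after 6 mm. A blue tongue along its back edge carries the eye that the bolt passes through: two upright lugs at the locker's x = 87 mm, up to z = 117
- cover_grip (a point): grip point on the cover: a black upright fin 80 mm long (locker's x), 14 mm thick (locker's y), rising 36 mm above the cover, whose top face is at z = 91 mm. This point lies in the fin's middle, at z = 114.5 mm, 12 mm below its top; locker's x = -15, y = -5 with the cover shut
- carton: plain cardboard carton 50 (own x) x 80 (own y) x 70 mm high, 0.15 to 0.35 kg, rigid, standing in the compartment under the cover, its x roughly along the locker's x; origin: middle of its underside
- tray: green open tray 190 x 170 mm, 25 mm high, walls and floor 5 mm, fixed to the counter; origin: middle of its underside
- tape: roll of brown tape lying flat, 90 mm across, 24 mm high, leave alone; origin: middle of the underside
- driver: red screwdriver 170 mm long, lying, leave alone; origin under its middle
- jar: jar 68 mm across, 90 mm high, leave alone; origin: middle of the underside
- stock_box: cardboard stock box 120 x 90 x 60 mm on the counter behind, leave alone; origin: middle of the underside
Not all that is in view belongs to the job. There is more than one size of the rod; the job needs the larger.

How it is judged (in metres and radians):
On the way, in this order (a step that is already met when the one before it is completed fails the run):
1. the hooked rod is lifted from its mat (height (world z) of rod above 0.05 m), for 0.1 s.
2. the bolt is drawn fully back (within 7 mm of its end stop) while the rod is off its mat (value of joint bolt above 0.038 m and height (world z) of rod above 0.05 m), for 0.1 s.
3. the rod lies on its mat again, let go (x of rod in the frame of tool_mat between -0.135 and 0.135 m and y of rod in the frame of tool_mat between -0.07 and 0.07 m and x of rod_hook in the frame of tool_mat between -0.15 and 0.15 m and y of rod_hook in the frame of tool_mat between -0.08 and 0.08 m and height (world z) of rod below 0.012 m and height (world z) of rod_hook below 0.026 m and linear speed of rod below 0.03 m/s and contact force between the fingers and rod below 0.1 N), for 0.2 s.
4. the cover is slid fully open (within 10 mm) (value of joint cover above 0.105 m), for 0.1 s.
At the end, for the whole second after the job is handed in: Carton upright (7 degrees) on the tray floor, within 70 mm (tray x) and 60 mm (y) of its middle, still, released; rod flat and still on its mat, handle middle and hook within its outline (hook: 10 mm over); bolt drawn by 36 mm or more, cover open by 100 mm or more (x of rod in the frame of tool_mat between -0.135 and 0.135 m and y of rod in the frame of tool_mat between -0.07 and 0.07 m and x of rod_hook in the frame of tool_mat between -0.15 and 0.15 m and y of rod_hook in the frame of tool_mat between -0.08 and 0.08 m and height (world z) of each of rod, carton below 0.012 m and height (world z) of rod_hook below 0.026 m and linear speed of each of rod, carton below 0.03 m/s and x of carton in the frame of tray between -0.07 and 0.07 m and y of carton in the frame of tray between -0.06 and 0.06 m and angle between carton's own z axis and vertical below 0.12 rad and value of joint bolt above 0.036 m and value of joint cover above 0.1 m and contact force between the fingers and carton below 0.1 N); the robot touches nothing.
It fails at once if the gripper or arm touches the bolt (contact force between any of the fingers, the arm and bolt above 0.5 N).
It fails at once if the carton is dropped (falls free faster than 0.5 m/s) (linear speed of carton above 0.5 m/s and contact force between the fingers and carton below 0.1 N).
It fails at once if the tape roll, screwdriver, jar or stock box is shifted by more than 30 mm (distance of any of tape, driver, jar, stock_box from where it was at the start of the episode above 0.03 m).
It also fails if it takes over 72 s, if anything falls off the work surface, if the arm or the gripper's body presses on something with over 40 N, if the wrist force passes 120 N, or if a joint passes its speed limit or range.

## Working session

There is one attempt and no reset: what is moved stays moved. The work goes in short steps, Python scripts to look and compute and a shell command to move; the robot and the scene stay as the last step left them, time stands still between calls to the robot, and variables do not carry over. Pictures are saved under pics/ and viewed, about 8 in all and at most 12, crops included, and the job is handed in when it is done.

```bash
mkdir -p pics
python3 - <<'E'
from cell import r, grab_frame
import cv2,pickle
for n in ["scene","side","wrist"]:
    f=grab_frame(n); pickle.dump(f,open(f"{n}0.pkl","wb")); cv2.imwrite(f"pics/{n}0.png",cv2.resize(f["image"],(784,588),interpolation=cv2.INTER_CUBIC))
    print(n,f["mtx"].tolist(),f["R"].round(3).tolist(),f["t"].round(1).tolist())
print(r.get_obs(), r.pinch_z)
E
```

```text
scene [[521.9185791734171, 0.0, 291.4451114234096], [0.0, 521.9185791734171, 209.89801814243785], [0.0, 0.0, 1.0]] [[0.697, 0.717, 0.021], [0.426, -0.39, -0.816], [-0.577, 0.578, -0.577]] [-263.1, -172.5, 2028.4]
side [[510.8805812356401, 0.0, 274.44047637669524], [0.0, 510.8805812356401, 212.90197282478135], [0.0, 0.0, 1.0]] [[-0.997, -0.076, -0.001], [-0.054, 0.724, -0.688], [0.053, -0.686, -0.726]] [472.2, 161.5, 1745.5]
wrist [[325.19226210127806, 0.0, 278.4857791099778], [0.0, 325.19226210127806, 208.07883923168413], [0.0, 0.0, 1.0]] [[0.37, 0.929, -0.0], [0.892, -0.355, 0.28], [0.26, -0.104, -0.96]] [-549.4, -36.0, 379.1]
{'time': 0.15, 'qpos': array([ 1.12539194e+00,  3.00351482e-01,  1.52137462e+00, -9.02406965e-06,
        1.32067451e+00, -6.66194369e-02]), 'dq': array([ 0.00034696, -0.00294278, -0.00134987,  0.00275163,  0.00115233,
       -0.00102552]), 'joint_efforts': array([ 1.34310307e-03, -5.43657911e+01, -3.61891294e+01,  1.13635787e-05,
        3.09125724e-03,  5.18389709e-05]), 'ee_pos': array([203.32960416, 510.85901267, 209.87428422]), 'tcp_rot': array([-1.55107684,  0.29736021, -0.29705057]), 'contact_force': array([-0.20409024, -0.37085616, -0.62493723]), 'moment': array([ 0.01111921, -0.03811863, -0.0209428 ]), 'grip_width': 1.0010068201861693} 18.700000000000003
```

View pics/scene0.png

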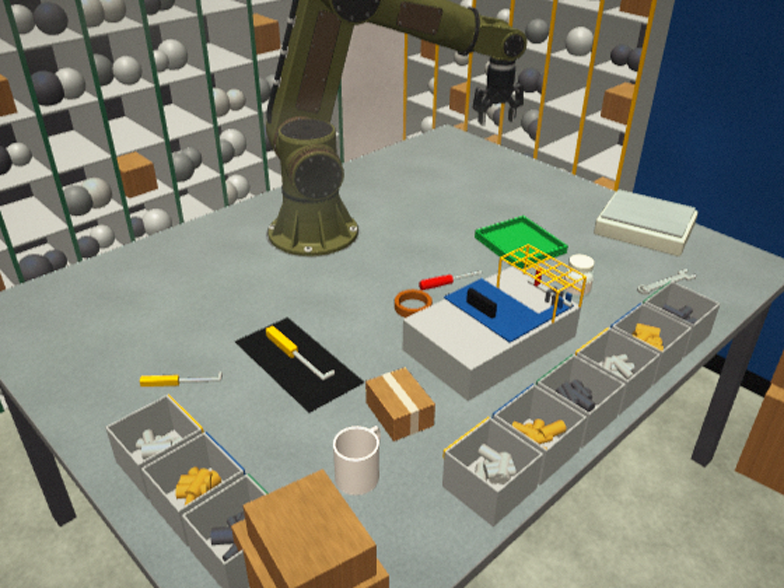

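View pics/side0.png

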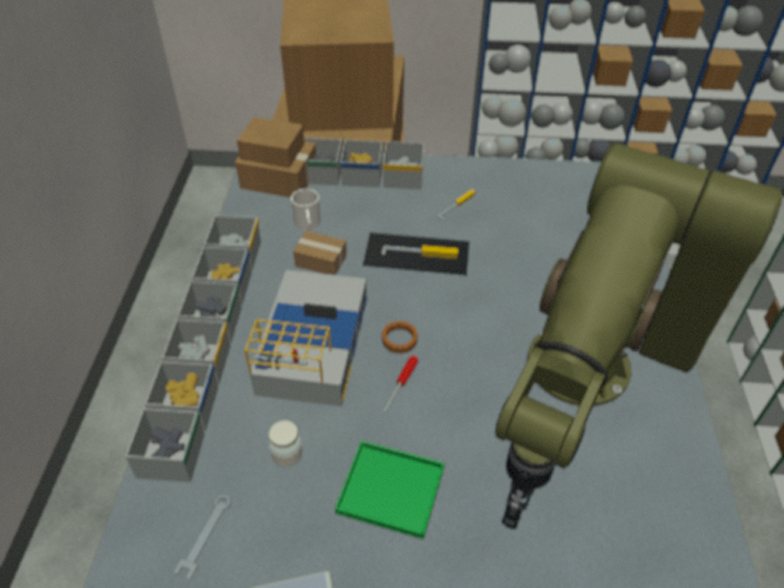

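Scene: mat with the rod at about (300,362), locker about (490,320) and tray about (520,240). Side view: mat (417,253), rod handle (440,252), hook (383,252), tray (390,490), locker (310,335), knob (295,355).

```bash
cat > h.py <<'E'
import numpy as np,cv2,pickle
from scipy.optimize import least_squares
from scipy.spatial.transform import Rotation as Ro
def ray(f,u,v,fish=False):
    K=f["mtx"];x=(u-K[0,2])/K[0,0];y=(v-K[1,2])/K[1,1]
    if fish:
        t=np.hypot(x,y);d=np.array([x/t*np.sin(t),y/t*np.sin(t),np.cos(t)])
    else: d=np.array([x,y,1.])
    return -f["R"].T@f["t"], f["R"].T@d
def onz(f,u,v,z,fish=False):
    o,d=ray(f,u,v,fish); return o+d*(z-o[2])/d[2]
def proj(f,X,fish=False):
    c=np.atleast_2d(X)@f["R"].T+f["t"];K=f["mtx"]
    if fish:
        rr=np.hypot(c[:,0],c[:,1]);t=np.arctan2(rr,c[:,2]);s=t/np.maximum(rr,1e-9);p=c[:,:2]*s[:,None]
    else: p=c[:,:2]/c[:,2:]
    return p*[K[0,0],K[1,1]]+[K[0,2],K[1,2]]
def load(n): return pickle.load(open(n+".pkl","rb"))
E
python3 - <<'E'
from h import *
s=load("side0");k=560/784
for n,u,v,z in [("m",370,234,4),("m",469,240,4),("m",467,273,4),("m",363,266,4),("handle",440,251,24),("hook",383,252,16),("tray",362,446,25),("tray",444,460,25),("tray",422,534,25),("tray",337,516,25),
 ("lk far-right",285,272,85),("near-right",367,277,85),("near-left",341,400,85),("far-left",254,388,85),("fin",320,310,127),("knob",295,350,144),("jar",284,430,90),("tape",400,336,24),("driver",400,383,5),("box",320,245,60)]:
    print(n,onz(s,u*k,v*k,z).round(0))
c=load("scene0")
for n,u,v,z in [("m",288,319,4),("m",362,382,4),("m",236,342,4),("m",309,409,4),("hook",328,375,16),("fin",482,298,127),("knob",538,274,144)]:
    print(n,onz(c,u*k,v*k,z).round(0))
E
```

```text
m [ 548. -434.    4.]
m [ 262. -430.    4.]
m [ 269. -294.    4.]
m [ 555. -300.    4.]
handle [ 345. -355.   24.]
hook [ 503. -348.   16.]
tray [501. 284.  25.]
tray [322. 305.  25.]
tray [362. 475.  25.]
tray [535. 450.  25.]
lk far-right [ 744. -180.   85.]
near-right [ 531. -177.   85.]
near-left [553. 208.  85.]
far-left [750. 191.  85.]
fin [627. -16. 127.]
knob [663. 123. 144.]
jar [663. 297.  90.]
tape [437. -37.  24.]
driver [429.  93.   5.]
box [ 673. -316.   60.]
m [ 280. -294.    4.]
m [ 559. -311.    4.]
m [ 271. -429.    4.]
m [ 547. -441.    4.]
hook [ 505. -357.   16.]
fin [637. -35. 127.]
knob [676. 107. 144.]
```

View pics/wrist0.png

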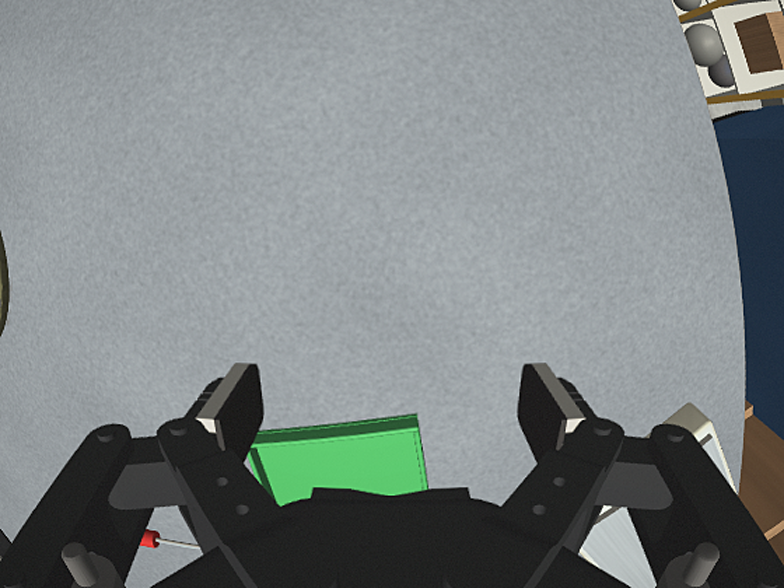

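```bash
python3 -m pendant '17 -25 7 0 0 -1.58 1;17 -25 7 0 0 -1.58 1;17 -25 7 0 0 -1.58 1;17 -25 7 0 0 -1.58 1;17 -25 7 0 0 -1.58 1;17 -25 7 0 0 -1.58 1;17 -25 7 0 0 -1.58 1;17 -25 7 0 0 -1.58 1;17 -25 7 0 0 -1.58 1;17 -25 7 0 0 -1.58 1;17 -25 7 0 0 -1.58 1;17 -25 7 0 0 -1.58 1;17 -25 7 0 0 -1.58 1;17 -25 7 0 0 -1.58 1;17 -25 7 0 0 -1.58 1;17 -25 7 0 0 -1.58 1;17 -25 7 0 0 -1.58 1;17 -25 7 0 0 -1.58 1;17 -25 7 0 0 -1.58 1;17 -25 7 0 0 -1.58 1'
python3 -m pendant '0 0 0 0 0 0 1;0 0 0 0 0 0 1'
cat > shot.py <<'E'
import sys,cv2,pickle
from cell import r,grab_frame
n,o=sys.argv[1:3]
f=grab_frame(n);pickle.dump(f,open(o+".pkl","wb"))
im=f["image"]
if len(sys.argv)>3:
    x0,y0,x1,y1=map(int,sys.argv[3:7]); im=im[y0:y1,x0:x1]
k=min(800/im.shape[1],600/im.shape[0]);print("scale",k)
cv2.imwrite(f"pics/{o}.png",cv2.resize(im,None,fx=k,fy=k,interpolation=cv2.INTER_CUBIC))
E
python3 shot.py wrist w1
```

```text
time: 2.15
ee_pos: [543.9, 9.9, 350.4]
tcp_rot: [-0.0, -2.221, 2.221]
contact_force: [-0.0, 1.2, -0.3]
grip_width: 0.998
time: 2.35
ee_pos: [543.4, 10.7, 349.7]
tcp_rot: [-0.007, 2.219, -2.219]
contact_force: [-0.3, 0.3, 0.1]
grip_width: 1.002
scale 1.4285714285714286
```

View pics/w1.png

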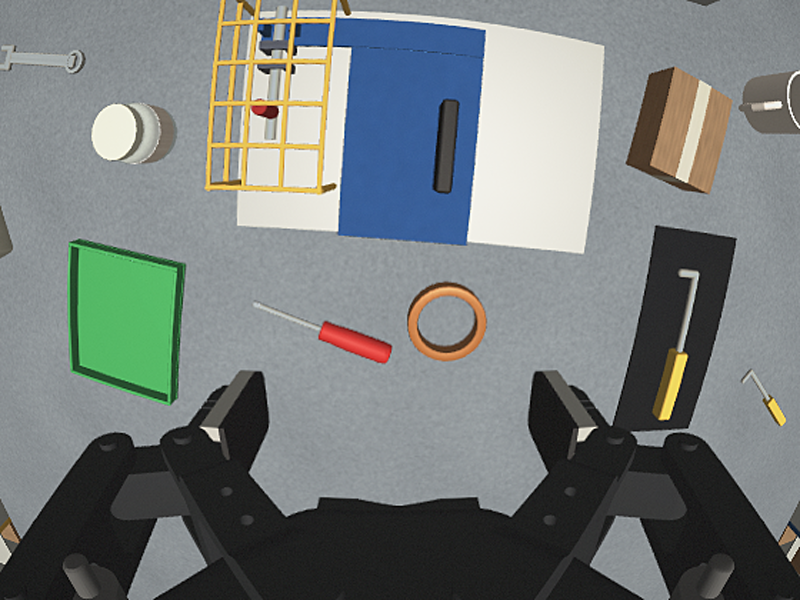

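Wrist view shows everything: locker top corners (237,226), (584,253), (604,44); guard front roof corners (206,189) and (325,190); knob (265,107); rod handle ends (661,418) and (678,350), hook elbow (695,273), tip (678,272); tray corners (69,240), (186,264), (172,404), (70,372).

```bash
cat >> h.py <<'E'
def fitpose(f,P,px,k,fish=True,p0=(0,0,0)):
    P=np.array(P,float);px=np.array(px,float)/k
    def W(p): c,s=np.cos(p[2]),np.sin(p[2]); return np.c_[P[:,0]*c-P[:,1]*s+p[0],P[:,0]*s+P[:,1]*c+p[1],P[:,2]]
    s=least_squares(lambda p:(proj(f,W(p),fish)-px).ravel(),p0,loss="soft_l1",x_scale=[100,100,1])
    return s.x,(proj(f,W(s.x),fish)-px).round(1).tolist()
def loc(p,X):
    c,s=np.cos(p[2]),np.sin(p[2]); X=np.array(X,float); return np.array([X[0]*c-X[1]*s+p[0],X[0]*s+X[1]*c+p[1],X[2]])
E
python3 - <<'E'
from h import *
f=load("w1");k=800/560
L,e=fitpose(f,[(-100,185,85),(-100,-155,85),(110,-155,85),(-58,182,165),(-58,92,165),(-55,2,127),(-55,-12,127),(25,-12,127)],
 [(237,226),(584,253),(604,44),(206,189),(325,190),(435,191),(452,192),(459,100)],k,p0=(640,0,0))
print("locker",L.round(3),e)
for n,X in [("knob_home",(12,150,130)),("mouth",(-58,137,124)),("fin",(-15,-5,114.5)),("fin open",(-15,-120,114.5)),("comp",(-15,25,80))]: print(n,loc(L,X).round(1))
kn=onz(f,263/k,104/k,144,True); c,s=np.cos(L[2]),np.sin(L[2]); d=kn[:2]-L[:2]; print("knob top local",c*d[0]+s*d[1],-s*d[0]+c*d[1])
M,e=fitpose(f,[(145,70,4),(145,-70,4),(-145,70,4),(-145,-70,4)],[(655,226),(736,238),(613,430),(690,428)],k,p0=(410,-360,0));print("mat",M.round(3),e)
R,e=fitpose(f,[(-50,10,28),(-50,-10,28),(50,10,28),(50,-10,28),(155,0,21),(155,29,21)],[(653,416),(670,420),(667,348),(688,351),(695,273),(678,272)],k,p0=(345,-355,0));print("rod",R.round(3),e)
T,e=fitpose(f,[(95,85,25),(95,-85,25),(-95,-85,25),(-95,85,25)],[(69,240),(186,264),(172,404),(70,372)],k,p0=(430,380,0));print("tray",T.round(3),e)
T,e=fitpose(f,[(85,95,25),(85,-95,25),(-85,-95,25),(-85,95,25)],[(69,240),(186,264),(172,404),(70,372)],k,p0=(430,380,0));print("tray",T.round(3),e)
s=load("side0")
R2,e=fitpose(s,[(-50,0,28),(50,0,28),(155,0,21),(155,29,21)],[(457,252),(422,251),(383,250),(383,256)],1.4,False,p0=(345,-355,0));print("rod side",R2.round(3),e)
print(f["R"].round(3).tolist(),(-f["R"].T@f["t"]).round(1))
E
```

```text
locker [ 6.47034e+02 -2.55480e+01 -6.80000e-02] [[0.2, 0.0], [0.0, -0.7], [-0.6, 0.1], [1.9, -1.1], [-4.0, 0.5], [0.1, 0.7], [-0.1, 1.0], [0.5, -0.9]]
knob_home [669.1 123.3 130. ]
mouth [598.4 115.1 124. ]
fin [631.7 -29.5 114.5]
fin open [ 624.  -144.3  114.5]
comp [6.338e+02 4.000e-01 8.000e+01]
knob top local 10.101398953030154 146.16884223146826
mat [ 4.10572e+02 -3.68552e+02 -4.30000e-02] [[0.3, -0.1], [0.2, -0.6], [-0.2, 2.1], [-0.1, -0.2]]
rod [ 3.50950e+02 -3.55494e+02 -6.10000e-02] [[1.5, 1.8], [-2.4, -1.3], [5.3, 2.4], [-1.2, 0.5], [0.1, -0.6], [-0.2, -1.3]]
tray [ 4.34945e+02  3.67795e+02 -2.17000e-01] [[0.3, -0.3], [-4.6, 0.6], [0.4, 0.1], [1.1, -0.8]]
tray [ 4.41636e+02  3.63553e+02 -1.83000e-01] [[-3.7, 1.8], [0.5, 1.4], [7.8, -7.1], [-0.9, -7.5]]
rod side [ 3.46889e+02 -3.49988e+02 -1.40000e-02] [[0.3, 0.2], [-0.5, -0.6], [0.5, -0.2], [-0.2, 0.6]]
[[0.006, -1.0, -0.0], [-0.96, -0.005, 0.279], [-0.279, -0.001, -0.96]] [613.6  11.  513.7]
```

```bash
python3 -m pendant '-15 -30 -17 0 0 0 1;-15 -30 -17 0 0 0 1;-15 -30 -17 0 0 0 1;-15 -30 -17 0 0 0 1;-15 -30 -17 0 0 0 1;-15 -30 -17 0 0 0 1;-16 -31 -17 0 0 0 1;-17 -31 -17 0 0 0 1;-17 -31 -17 0 0 0 1;-18 -31 -17 0 0 0 1;-18 -31 -17 0 0 0 1;-17 -29 -13 0 0 -0.4 1;0 0 0 0 0 0 1;0 0 0 0 0 0 1'
python3 shot.py wrist w2
```

```text
time: 3.8
ee_pos: [350.4, -352.4, 150.2]
tcp_rot: [-0.032, -2.207, 2.206]
contact_force: [0.3, 0.7, 0.4]
grip_width: 0.999
scale 1.4285714285714286
```

View pics/w2.png

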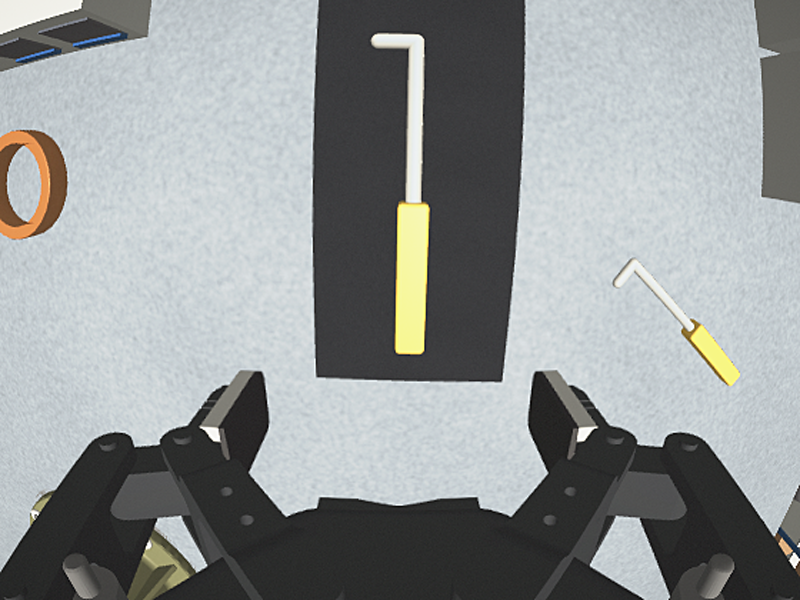

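Very clear: handle corners (397,203), (429,203), (395,353), (424,354); hook elbow at (419,40), tip (374,41).

Run:
```python
from h import *
f=load("w2");k=800/560
R,e=fitpose(f,[(-50,10,28),(-50,-10,28),(50,10,28),(50,-10,28),(155,0,21),(155,29,21)],[(395,353),(424,354),(398,203),(429,203),(418,41),(372,41)],k,p0=(345,-355,0));print("rod",R.round(3),e)
print(np.degrees(np.arctan2(f["R"][0,0],-f["R"][0,1])), (-f["R"].T@f["t"]).round(1))
from cell import r
print(r.get_obs()["ee_pos"])
```

```text
rod [ 3.47368e+02 -3.61175e+02 -5.20000e-02] [[-0.4, 0.9], [0.2, 0.6], [-0.1, -0.1], [1.0, 0.6], [-0.0, -1.0], [-0.4, -1.6]]
-1.6535359401651406 [ 420.5 -354.7  314.2]
[ 350.83462864 -352.19844959  150.58160145]
```

```bash
python3 -m pendant '5 -9 -25 0 0 -0.27 1;0 0 -25 0 0 0 0.4;0 0 -25 0 0 0 0;0 0 -25 0 0 0 0;0 0 -20 0 0 0 0;0 0 -12 0 0 0 0;0 0 -10 0 0 0 0;0 0 0 0 0 0 0;0 0 0 0 0 0 0' 80
python3 -m pendant '0 0 0 0 0 0 -1;0 0 0 0 0 0 -1;0 0 0 0 0 0 -1;0 0 0 0 0 0 -1;0 0 0 0 0 0 -1;0 0 0 0 0 0 -1;0 0 0 0 0 0 -1' 80
```

```text
time: 4.75
ee_pos: [355.8, -362.1, 9.0]
tcp_rot: [-0.059, -2.194, 2.196]
contact_force: [0.6, 0.5, 0.2]
grip_width: 0.498
time: 5.45
ee_pos: [355.4, -362.0, 8.3]
tcp_rot: [-0.058, -2.194, 2.194]
contact_force: [0.1, 0.5, 0.1]
grip_width: -0.001
```

```bash
python3 -m pendant '0 0 0 0 0 0 -1'; python3 shot.py wrist w3
```

```text
time: 5.55
ee_pos: [355.4, -362.0, 8.3]
tcp_rot: [-0.058, -2.194, 2.194]
contact_force: [-0.1, 0.7, -0.2]
grip_width: 0.002
scale 1.4285714285714286
```

View pics/w3.png

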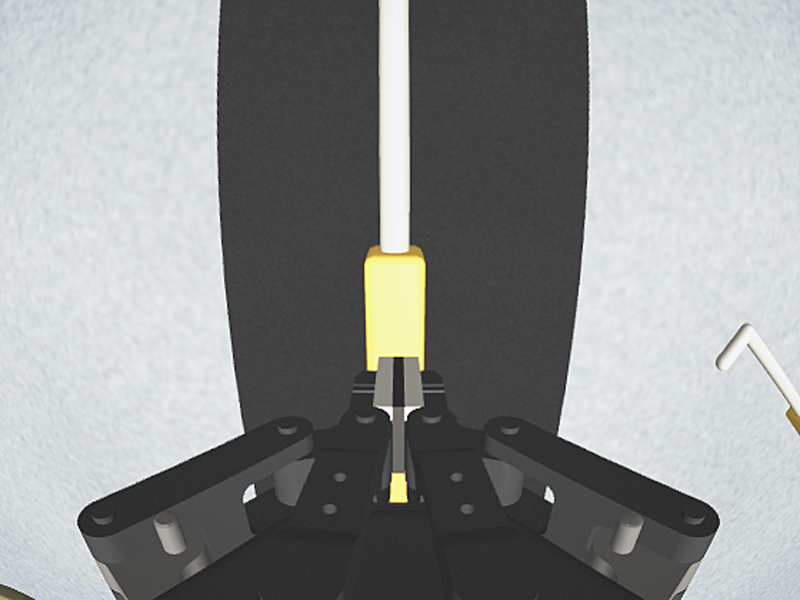

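The fingers have closed above the handle: yellow shows both ahead of them and between them, at (398,488). So the real fingertips are about 20 mm higher than the stated TCP. I'll open, go down in guarded steps and regrip.

```bash
python3 -m pendant '0 0 0 0 0 0 -0.2;0 0 0 0 0 0 -0.2;0 0 0 0 0 0 -0.2;0 0 -5 0 0 0 -0.2;0 0 -5 0 0 0 -0.2;0 0 -4 0 0 0 -0.2;0 0 0 0 0 0 -0.2' 80
python3 -m pendant '0 0 0 0 0 0 -1;0 0 0 0 0 0 -1;0 0 0 0 0 0 -1;0 0 0 0 0 0 -1;0 0 0 0 0 0 -1;0 0 0 0 0 0 -1' 80
python3 - <<'E'
from h import *
from cell import r
# fingertip estimate from shut picture: tip (398,357) with lateral centre
f=load("w3");o,d=ray(f,398/1.4286,357/1.4286,True)
for z in (8,18,28,38): print(z,(o+d*(z-o[2])/d[2]).round(1))
E
```

```text
time: 6.3
ee_pos: [355.1, -361.7, -6.5]
tcp_rot: [-0.058, -2.195, 2.193]
contact_force: [-0.3, 0.3, 0.3]
grip_width: 0.398
time: 6.9
ee_pos: [355.5, -362.1, -5.5]
tcp_rot: [-0.059, -2.194, 2.195]
contact_force: [-0.3, 1.2, 5.4]
grip_width: 0.208
8 [ 354.  -362.1    8. ]
18 [ 358.3 -362.3   18. ]
28 [ 362.7 -362.5   28. ]
38 [ 367.  -362.8   38. ]
```

```bash
python3 -m pendant '0 0 10 0 0 0 -1;0 0 25 0 0 0 -1;0 0 35 0 0 0 -1;0 0 35 0 0 0 -1;0 0 35 0 0 0 -1;0 5 30 0 0 0 -1;3 15 15 0 0 0 -1;5 25 0 0 0 -0.18 -1;5 35 0 0 0 0 -1;5 35 0 0 0 0 -1;5 35 0 0 0 0 -1;5 35 0 0 0 0 -1;5 35 0 0 0 0 -1;5 35 0 0 0 0 -1;5 35 0 0 0 0 -1;5 35 0 0 0 0 -1;5 35 0 0 0 0 -1;5 35 0 0 0 0 -1;5 35 0 0 0 0 -1;4 20 0 0 0 0 -1' 80
python3 -m pendant '0 10 0 0 0 0 -1;0 5 0 0 0 0 -1;0 0 0 0 0 0 -1;0 0 0 0 0 0 -1'
python3 shot.py wrist w4
```

```text
time: 8.9
ee_pos: [422.1, 90.1, 179.8]
tcp_rot: [-0.074, -2.187, 2.187]
contact_force: [-0.5, 1.0, -0.7]
grip_width: 0.204
time: 9.3
ee_pos: [422.3, 102.3, 179.4]
tcp_rot: [-0.076, -2.186, 2.186]
contact_force: [-0.9, -0.0, -0.8]
grip_width: 0.204
scale 1.4285714285714286
```

View pics/w4.png

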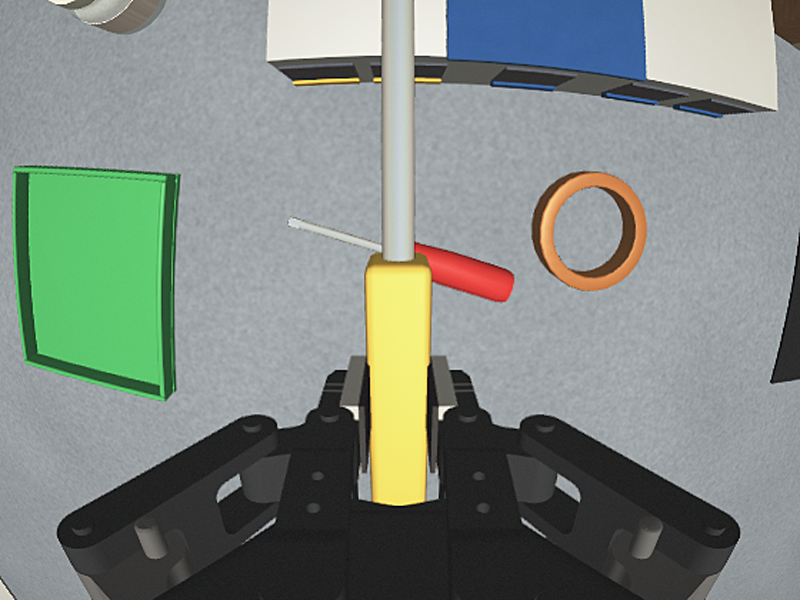

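Run:
```python
from h import *
f=load("w4");k=800/560
yaw=-np.arctan2(-f["R"][0,0],-f["R"][0,1]);print("toolyaw",np.degrees(yaw))
tcp=np.array([422.3,102.3,179.4])
def P(X,pitch=0,dz=9.5,gx=8):
    x,y,z=X; x-=gx
    c,s=np.cos(pitch),np.sin(pitch); x,z=c*x+s*z*-1,s*x+c*z
    return loc((tcp[0],tcp[1],yaw),(x,y+.5,z+tcp[2]+dz))
for pt in (-.05,0,.05):
  for dz in (6,9.5,13):
    print(pt,dz,[ (proj(f,P(X,pt,dz),True)[0]*k).round(0).tolist() for X in [(50,10,24),(50,-10,24),(52,5,12),(52,-5,12),(110,5,12),(110,-5,12)]])
```

```text
toolyaw -3.9904552022368134
-0.05 6 [[362.0, 257.0], [429.0, 257.0], [380.0, 246.0], [411.0, 246.0], [380.0, 68.0], [412.0, 68.0]]
-0.05 9.5 [[361.0, 260.0], [430.0, 260.0], [380.0, 248.0], [412.0, 248.0], [380.0, 66.0], [412.0, 66.0]]
-0.05 13 [[360.0, 262.0], [431.0, 262.0], [380.0, 250.0], [412.0, 250.0], [379.0, 64.0], [412.0, 64.0]]
0 6 [[362.0, 262.0], [430.0, 262.0], [380.0, 249.0], [412.0, 249.0], [380.0, 66.0], [412.0, 66.0]]
0 9.5 [[361.0, 265.0], [430.0, 265.0], [380.0, 251.0], [412.0, 251.0], [379.0, 64.0], [412.0, 64.0]]
0 13 [[360.0, 268.0], [431.0, 268.0], [379.0, 253.0], [412.0, 253.0], [379.0, 62.0], [413.0, 62.0]]
0.05 6 [[361.0, 268.0], [430.0, 268.0], [380.0, 252.0], [412.0, 252.0], [379.0, 65.0], [413.0, 65.0]]
0.05 9.5 [[360.0, 271.0], [431.0, 271.0], [380.0, 254.0], [412.0, 254.0], [378.0, 63.0], [413.0, 63.0]]
0.05 13 [[359.0, 274.0], [432.0, 274.0], [379.0, 256.0], [412.0, 256.0], [378.0, 60.0], [413.0, 60.0]]
```

```bash
python3 -m pendant '-2 -2 -17 0 0 0 -1;-2 -2 -20 0 0 0 -1;0 0 -20 0 0 0 -1;0 0 -10 0 0 0 -1;0 0 0 0 0 0 -1;0 0 0 0 0 0 -1'
python3 - <<'E'
from cell import grab_frame
from h import *
a=grab_frame("side");b=grab_frame("scene");w=grab_frame("wrist")
for n,f in (("side5",a),("scene5",b),("w5",w)): pickle.dump(f,open(n+".pkl","wb"))
from cell import r
print(r.get_obs()["ee_pos"])
L=(647,-25.5,-.068)
for f in (a,b): print(proj(f,[loc(L,(-90,122,130))])[0])
pa=proj(a,[loc(L,(-40,130,130))])[0].astype(int);pb=proj(b,[loc(L,(-40,130,130))])[0].astype(int)
cr=lambda f,p:cv2.resize(f["image"][p[1]-50:p[1]+50,p[0]-65:p[0]+65],None,fx=6,fy=5.8,interpolation=cv2.INTER_CUBIC)[:,:]
A=f=cv2.resize(a["image"][pa[1]-50:pa[1]+50,pa[0]-65:pa[0]+65],None,fx=6,fy=6,interpolation=cv2.INTER_CUBIC)
B=cv2.resize(b["image"][pb[1]-50:pb[1]+50,pb[0]-65:pb[0]+65],None,fx=6,fy=6,interpolation=cv2.INTER_CUBIC)
print("origins",pa-[65,50],pb-[65,50])
cv2.imwrite("pics/m5.png",cv2.resize(np.vstack([A,B]),None,fx=.5,fy=.5)); cv2.imwrite("pics/B5.png",B);cv2.imwrite("pics/A5.png",A)
E
```

```text
time: 9.95
ee_pos: [418.8, 98.8, 112.9]
tcp_rot: [-0.077, -2.187, 2.186]
contact_force: [0.2, 0.3, -0.9]
grip_width: 0.206
[418.87578117  99.0144376  113.10962802]
[242.85428445 249.51098571]
[355.56022586 185.86289626]
origins [161 199] [303 141]
```

View pics/m5.png

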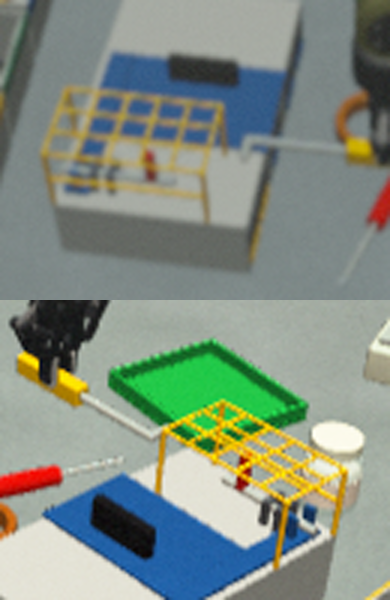

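Side crop: elbow at (247,140), tip at (245,158), just in front of the guard mouth; handle and knob are visible. Scene crop: the rod end meets the near-right post at (158,438).

Run:
```python
from h import *
a=load("side5");b=load("scene5");yaw=-np.radians(4.0);T=(418.8,99,yaw)
print("meas side el 243.3 245.7 tip 242.7 251.7 ; scene el ~355.7 187; handle front side ",161+347/3,199+150/3," scene",303+85/3,141+93/3)
for z in (120,127,134,141):
    print(z,[proj(g,[loc(T,X)])[0].round(1).tolist() for g in (a,b) for X in ((147,0.5,z),(147,29.5,z),(43,.5,z))])
# rod edges in wrist picture
w=load("w5");g=w["image"].astype(int)
# knob & guard refs in side: knob top local(12..,150,144), right front post top
L=(647,-25.5,-.068)
print("side pred knob",[proj(a,[loc(L,X)])[0].round(1).tolist() for X in ((12,150,144),(12,150,107),(-58,92,165),(-58,182,165),(-58,92,85))],
 "meas",[(161+u/3,199+v/3) for u,v in((150,151),(150,182),(222,104),(205,157))])
print("scene pred",[proj(b,[loc(L,X)])[0].round(1).tolist() for X in ((12,150,144),(12,150,107),(-58,92,165),(-58,182,165),(108,92,165))],
 "meas",[(303+u/3,141+v/3) for u,v in((244,156),(242,190),(163,133),(223,103),(287,203))])
```

```text
meas side el 243.3 245.7 tip 242.7 251.7 ; scene el ~355.7 187; handle front side  276.6666666666667 249.0  scene 331.3333333333333 172.0
120 [[243.5, 248.3], [241.8, 255.4], [275.8, 252.0], [352.7, 189.9], [358.9, 186.9], [330.4, 176.6]]
127 [[243.4, 246.9], [241.7, 254.0], [275.8, 250.6], [352.8, 188.1], [359.1, 185.1], [330.5, 174.9]]
134 [[243.3, 245.5], [241.6, 252.6], [275.8, 249.2], [353.0, 186.3], [359.3, 183.3], [330.6, 173.1]]
141 [[243.2, 244.1], [241.5, 251.2], [275.8, 247.8], [353.2, 184.5], [359.5, 181.5], [330.8, 171.3]]
side pred knob [[208.8, 249.9], [209.9, 257.4], [234.1, 234.0], [228.3, 256.2], [235.5, 250.1]] meas [(211.0, 249.33333333333334), (211.0, 259.6666666666667), (235.0, 233.66666666666666), (229.33333333333331, 251.33333333333334)]
scene pred [[385.8, 192.9], [384.3, 202.7], [357.3, 184.0], [376.7, 174.6], [398.4, 207.8]] meas [(384.3333333333333, 193.0), (383.6666666666667, 204.33333333333334), (357.3333333333333, 185.33333333333334), (377.3333333333333, 175.33333333333334), (398.6666666666667, 208.66666666666669)]
```

```bash
python3 -m pendant '5 -2.4 0 0 0 0 -1;10 -0.7 0 0 0 0 -1;15 -1 0 0 0 0 -1;15 -1 0 0 0 0 -1;15 -1 0 0 0 0 -1;15 -1 0 0 0 0 -1;15 -1 0 0 0 0 -1;15 -1 0 0 0 0 -1;10 -0.7 0 0 0 0 -1;10 -0.7 0 0 0 0 -1;0 0 0 0 0 0 -1'
python3 -m pendant '0 5 0 0 0 0 -1;0.5 8 0 0 0 0 -1;0.5 8 0 0 0 0 -1;0.5 7 0 0 0 0 -1;0 0 0 0 0 0 -1;0 0 0 0 0 0 -1'
python3 shot.py wrist w6
```

```text
time: 11.2
ee_pos: [544.3, 88.4, 112.1]
tcp_rot: [-0.076, -2.186, 2.186]
contact_force: [0.6, 0.4, -0.4]
grip_width: 0.209
time: 11.8
ee_pos: [544.8, 116.7, 112.3]
tcp_rot: [-0.075, -2.187, 2.187]
contact_force: [-0.5, -0.1, -0.8]
grip_width: 0.211
scale 1.4285714285714286
```

View pics/w6.png

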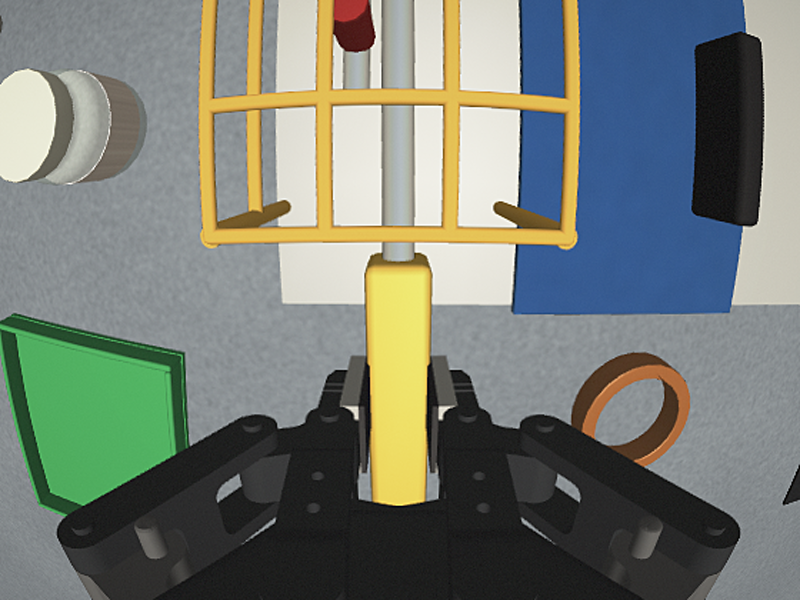

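Shaft (397) runs under the roof with the knob 45 px to its left (about 15 mm), so the leg is behind the knob. Pulling now.

```bash
python3 -m pendant '-5 0.3 0 0 0 0 -1;-8 0.5 0 0 0 0 -1;-8 0.6 0 0 0 0 -1;-8 0.6 0 0 0 0 -1;-6 0.4 0 0 0 0 -1;-6 0.4 0 0 0 0 -1' 100
python3 -m pendant '-4 0.3 0 0 0 0 -1;-4 0.3 0 0 0 0 -1;-2 0.1 0 0 0 0 -1;0 0 0 0 0 0 -1'
```

```text
time: 12.45
ee_pos: [503.4, 119.3, 112.4]
tcp_rot: [-0.076, -2.187, 2.186]
contact_force: [3.5, -0.7, -1.3]
grip_width: 0.201
time: 12.85
ee_pos: [493.6, 120.1, 112.3]
tcp_rot: [-0.075, -2.186, 2.186]
contact_force: [0.4, 0.8, -1.6]
grip_width: 0.202
```

```bash
python3 -m pendant '-2 0.1 0 0 0 0 -1;-1.5 0.1 0 0 0 0 -1';python3 -m pendant '-1.5 0.1 0 0 0 0 -1;-1 0 0 0 0 0 -1';python3 -m pendant '-1.5 0 0 0 0 0 -1;0 0 0 0 0 0 -1'
```

```text
time: 13.05
ee_pos: [490.4, 120.2, 112.2]
tcp_rot: [-0.076, -2.186, 2.186]
contact_force: [3.1, -1.1, -1.1]
grip_width: 0.199
time: 13.25
ee_pos: [488.4, 120.3, 112.5]
tcp_rot: [-0.077, -2.187, 2.187]
contact_force: [12.0, -0.0, -2.0]
grip_width: 0.202
time: 13.45
ee_pos: [488.3, 120.4, 113.1]
tcp_rot: [-0.082, -2.19, 2.188]
contact_force: [16.1, 0.1, -2.7]
grip_width: 0.196
```

```bash
python3 -m pendant '5 0 0 0 0 0 -1;6 0 0 0 0 0 -1;0 -10 0 0 0 0 -1;-0.5 -10 0 0 0 0 -1;-0.5 -10 0 0 0 0 -1;0 0 0 0 0 0 -1;-10 0.7 0 0 0 0 -1;-15 1 0 0 0 0 -1;-15 1 0 0 0 0 -1;-15 1 0 0 0 0 -1;-15 1 0 0 0 0 -1;-5 0 0 0 0 0 -1;0 0 10 0 0 0 -1;0 0 25 0 0 0 -1;0 0 25 0 0 0 -1;0 0 8 0 0 0 -1;0 0 0 0 0 0 -1'
python3 shot.py wrist w7 0 0 560 260
```

```text
time: 15.15
ee_pos: [422.1, 95.1, 181.2]
tcp_rot: [-0.078, -2.188, 2.187]
contact_force: [-0.3, -0.4, -1.5]
grip_width: 0.201
scale 1.4285714285714286
```

View pics/w7.png

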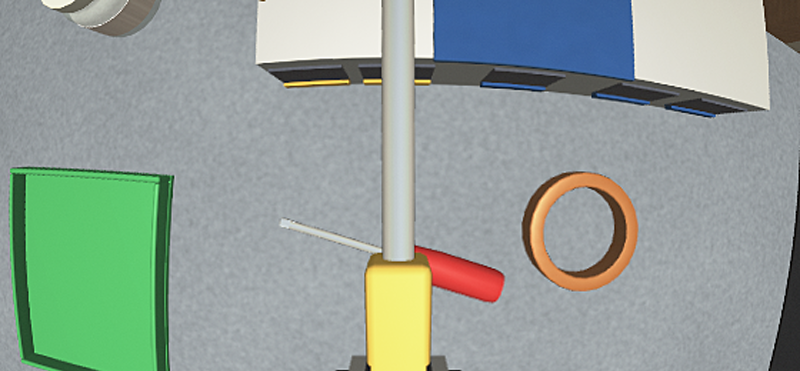

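```bash
python3 -m pendant '-5 -15 0 0 0 0.18 -1;-5 -30 0 0 0 0 -1;-5 -34 0 0 0 0 -1;-5 -34 0 0 0 0 -1;-5 -34 0 0 0 0 -1;-5 -34 0 0 0 0 -1;-5 -34 0 0 0 0 -1;-5 -34 0 0 0 0 -1;-5 -34 0 0 0 0 -1;-5 -34 0 0 0 0 -1;-5 -34 0 0 0 0 -1;-5 -34 0 0 0 0 -1;-5 -34 0 0 0 0 -1;-1.6 -27 -10 0 0 0 -1;0 -11 -25 0 0 0 -1;0 0 -30 0 0 0 -1;0 0 -30 0 0 0 -1;0 0 -30 0 0 0 -1;0 0 -30 0 0 0 -1;0 0 0 0 0 0 -1'
python3 -m pendant '0 0 -10 0 0 0 -1;0 0 -8 0 0 0 -1;0 0 -5 0 0 0 -1;0 0 -4 0 0 0 -1;0 0 0 0 0 0 -1'
```

```text
time: 17.2
ee_pos: [352.8, -359.8, 20.9]
tcp_rot: [-0.052, -2.199, 2.185]
contact_force: [0.0, -0.4, -0.3]
grip_width: 0.196
time: 17.7
ee_pos: [354.8, -362.0, -1.8]
tcp_rot: [-0.058, -2.194, 2.194]
contact_force: [0.5, 1.1, -0.4]
grip_width: 0.204
```

```bash
python3 -m pendant '0 0 -1.5 0 0 0 -1;0 0 0 0 0 0 -1'; python3 -m pendant '0 0 -1.5 0 0 0 -1;0 0 0 0 0 0 -1'; python3 -m pendant '0 0 0 0 0 0 -0.6;0 0 0 0 0 0 -0.4;0 0 0 0 0 0 -0.2;0 0 0 0 0 0 0;0 0 0 0 0 0 0'
```

```text
time: 17.9
ee_pos: [354.8, -362.1, -3.1]
tcp_rot: [-0.059, -2.194, 2.195]
contact_force: [-0.3, 0.5, -0.5]
grip_width: 0.2
time: 18.1
ee_pos: [354.8, -362.0, -4.8]
tcp_rot: [-0.058, -2.194, 2.194]
contact_force: [-0.4, -0.4, -0.7]
grip_width: 0.2
time: 18.6
ee_pos: [354.8, -362.0, -4.6]
tcp_rot: [-0.059, -2.194, 2.195]
contact_force: [-0.7, -1.0, -0.6]
grip_width: 0.501
```

```bash
python3 -m pendant '0 0 10 0 0 0 0;0 0 25 0 0 0 0;0 0 40 0 0 0 0.2;0 0 40 0 0 0 0.2;0 0 40 0 0 0 0.2;0 0 0 0 0 0 0.2' 60
python3 shot.py wrist w8
python3 -m pendant '9 15 17 0 0 -0.18 0.2;17 30 17 0 0 0 0.2;17 30 17 0 0 0 0.2;17 30 17 0 0 0 0.2;17 30 17 0 0 0 0.2;17 30 17 0 0 0 0.2;17 30 17 0 0 0 0.2;17 30 17 0 0 0 0.2;17 30 17 0 0 0 0.2;17 30 17 0 0 0 0.2;17 30 17 0 0 0 0.2;9 15 0 0 0 0 0.2;0 0 0 0 0 0 0.2;0 0 0 0 0 0 0.2' 60
python3 shot.py wrist w9
python3 - <<'E'
import cv2
a=cv2.imread("pics/w8.png");b=cv2.imread("pics/w9.png")
import numpy as np
cv2.imwrite("pics/m9.png",np.hstack([a[0:400,250:550],b[0:400,150:650]]))
E
```

```text
time: 19.2
ee_pos: [356.2, -363.6, 156.2]
tcp_rot: [-0.065, -2.19, 2.205]
contact_force: [1.0, -0.6, 0.1]
grip_width: 0.597
scale 1.4285714285714286
time: 20.65
ee_pos: [542.4, -32.4, 335.8]
tcp_rot: [-0.073, -2.185, 2.185]
contact_force: [-0.4, -0.8, -1.0]
grip_width: 0.604
scale 1.4285714285714286
```

View pics/m9.png

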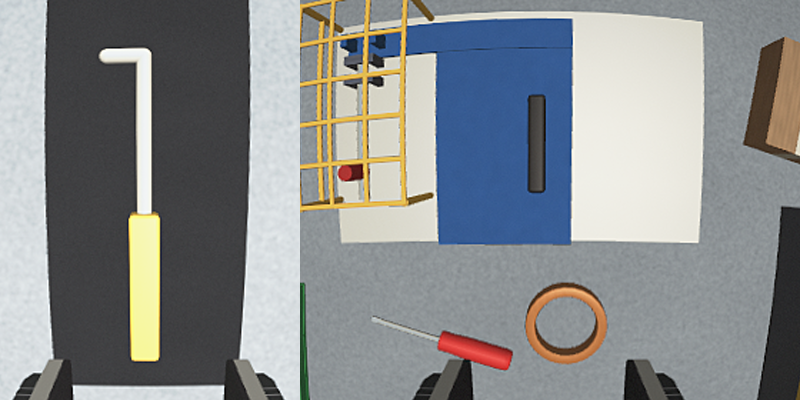

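Left: rod flat on the mat, well inside it. Right: knob drawn to (350,172) and the bar is clear of the eye.

Run:
```python
from h import *
f=load("w9");k=800/560
L,e=fitpose(f,[(-100,185,85),(-100,-155,85),(110,-155,85),(-55,2,127),(-55,-12,127),(25,-12,127),(25,2,127)],
 [(190,243),(548,242),(553,22),(379,192),(395,192),(395,96),(379,96)],k,p0=(640,0,0))
print("locker",L.round(3),e)
print("fin",loc(L,(-15,-5,114)).round(1),"shift dir",loc((0,0,L[2]),(0,-115,0)))
kn=onz(f,194/k,172/k,144,True); c,s=np.cos(L[2]),np.sin(L[2]); d=kn[:2]-L[:2]; print("knob top local",c*d[0]+s*d[1],-s*d[0]+c*d[1])
w=load("w8");R,e=fitpose(w,[(-50,10,28),(-50,-10,28),(50,10,28),(50,-10,28),(155,0,21),(155,29,21)],[(380,361),(409,361),(379,214),(410,214),(401,50),(349,54)],k,p0=(345,-355,0));print("rod",R.round(3),e)
```

```text
locker [ 6.46203e+02 -2.58450e+01 -7.40000e-02] [[1.1, -0.1], [0.2, 0.6], [-0.3, -0.0], [-0.9, 0.8], [0.2, 0.8], [0.6, -1.4], [-0.7, -1.4]]
fin [630.9 -29.7 114. ] shift dir [  -8.51208217 -114.68454324    0.        ]
knob top local -32.096595851889475 150.54640697102838
rod [ 3.47209e+02 -3.61912e+02 -5.80000e-02] [[-0.1, -0.1], [-0.0, -0.0], [0.0, -0.2], [0.5, -0.1], [-3.7, 1.8], [0.8, -0.6]]
```

```bash
python3 -m pendant '20 1 -35 0 0 0 0;30 1 -40 0 0 0 0;30 1 -40 0 0 0 0;8.5 0 -40 0 0 0 -0.2;0 0 -40 0 0 0 -0.2;0 0 -25 0 0 0 -0.2;0 0 -15 0 0 0 -0.2;0 0 -8 0 0 0 -0.2;0 0 0 0 0 0 -0.2;0 0 0 0 0 0 -1;0 0 0 0 0 0 -1;0 0 0 0 0 0 -1;0 0 0 0 0 0 -1;0 0 0 0 0 0 -1;0 0 0 0 0 0 -1' 60
```

```text
time: 22.2
ee_pos: [631.9, -29.2, 96.1]
tcp_rot: [-0.078, -2.187, 2.188]
contact_force: [-2.5, -1.5, 7.1]
grip_width: 0.143
```

```bash
python3 -m pendant '-0.4 -5 1 0 0 0 -1;-1 -12 1 0 0 0 -1;-1.1 -15 0 0 0 0 -1;-1.1 -15 0 0 0 0 -1;-1.1 -15 0 0 0 0 -1;-1.1 -15 0 0 0 0 -1;-1.1 -15 0 0 0 0 -1;-1 -12 0 0 0 0 -1;-0.4 -6 0 0 0 0 -1;0 0 0 0 0 0 -1'
python3 -m pendant '-0.2 -3 0 0 0 0 -1;-0.1 -1.5 0 0 0 0 -1'
python3 -m pendant '-0.1 -1.5 0 0 0 0 -1;0 0 0 0 0 0 -1'
```

```text
time: 23.2
ee_pos: [623.6, -140.2, 96.2]
tcp_rot: [-0.079, -2.186, 2.187]
contact_force: [8.2, -3.2, -8.2]
grip_width: 0.14
time: 23.4
ee_pos: [623.3, -143.6, 96.2]
tcp_rot: [-0.078, -2.188, 2.187]
contact_force: [8.2, 2.3, -7.1]
grip_width: 0.141
time: 23.6
ee_pos: [623.3, -143.8, 96.2]
tcp_rot: [-0.077, -2.19, 2.185]
contact_force: [8.8, 8.1, -7.0]
grip_width: 0.142
```

```bash
python3 -m pendant '0 1.5 0 0 0 0 -1;0 0 0 0 0 0 -0.4;0 0 0 0 0 0 0;0 0 0 0 0 0 0;0 0 15 0 0 0 0;0 0 30 0 0 0 0;-7 16 30 0 0 0 0.5;-9 21 25 0 0 0 1;-9 21 25 0 0 0 1;-9 21 25 0 0 0 1;-9 21 25 0 0 0 1;-9 21 25 0 0 0 1;-9 21 25 0 0 0 1;0 0 0 0 0 0 1;0 0 0 0 0 0 1' 60
python3 shot.py wrist w10; python3 -c "
from cell import r;print(r.get_obs()['qpos'])"
```

```text
time: 25.1
ee_pos: [561.5, -1.4, 322.5]
tcp_rot: [-0.077, -2.187, 2.188]
contact_force: [0.6, 0.3, -0.2]
grip_width: 0.997
scale 1.4285714285714286
[-6.83653618e-02  2.69458081e-01  1.30583660e+00 -1.17772434e-04
  1.56628373e+00  1.57141276e+00]
```

View pics/w10.png

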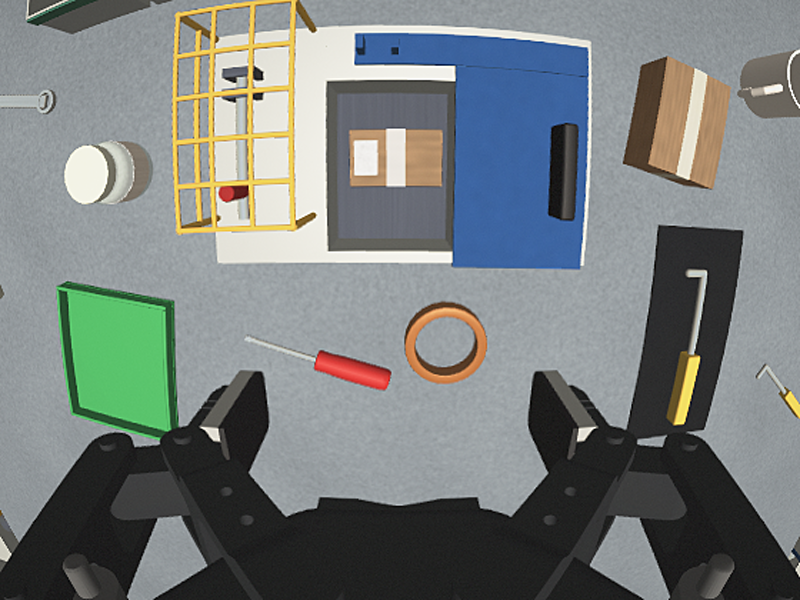

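Compartment is open: carton top corners about (350,130), (442,130), (442,186), (350,186); cover stays over the deck; bolt drawn; tray at left.

Run:
```python
from h import *
f=load("w10");k=800/560
C,e=fitpose(f,[(25,40,80),(25,-40,80),(-25,-40,80),(-25,40,80)],[(350,130),(442,130),(442,186),(350,186)],k,p0=(630,0,0));print("carton",C.round(3),e)
T,e=fitpose(f,[(95,85,25),(95,-85,25),(-95,-85,25),(-95,85,25)],[(58,284),(174,300),(177,440),(72,408)],k,p0=(430,380,0));print("tray",T.round(3),e)
L=(646.4,-25.7,-.072);c,s=np.cos(L[2]),np.sin(L[2]); d=C[:2]-L[:2]; print("carton local",c*d[0]+s*d[1],-s*d[0]+c*d[1], np.degrees(C[2]-L[2]))
s=load("side0")
T,e=fitpose(s,[(95,-85,25),(-95,-85,25),(-95,85,25),(95,85,25)],[(362,446),(444,460),(422,534),(337,516)],1.4,False,p0=(430,380,0));print("tray side",T.round(3),e)
```

```text
carton [ 6.39638e+02 -5.13400e+00 -6.90000e-02] [[-0.3, -0.3], [0.3, -0.3], [-0.0, 0.3], [0.0, 0.3]]
tray [ 4.39419e+02  3.61347e+02 -2.34000e-01] [[1.5, -3.8], [-1.2, 0.4], [-0.4, -0.1], [0.8, 1.1]]
carton local -8.224148591001207 20.02576083520631 0.18084638086336108
tray side [ 4.28683e+02  3.78011e+02 -1.49000e-01] [[-3.0, -1.3], [-0.2, 0.9], [5.3, 0.7], [0.0, -0.7]]
```

```bash
python3 -m pendant '7 0 0 0 0 1.6 0.7;7 0 0 0 0 1.6 0.7;7 0 0 0 0 1.6 0.7;7 -1 0 0 0 1.6 0.7;7 -1 0 0 0 1.6 0.7;7 -1 0 0 0 1.6 0.7;7 -1 0 0 0 1.6 0.7;7 0 0 0 0 1.6 0.7;7 0 0 0 0 1.6 0.7;7 0 0 0 0 1.6 0.7;8 0 0 0 0 1.6 0.7;0 0 -20 0 0 0.4 0.7;0 0 -35 0 0 0 0.7;0 0 -35 0 0 0 0.7;0 0 -30 0 0 0 0.7;0 0 -30 0 0 0 0.7;0 0 0 0 0 0 0.7;0 0 0 0 0 0 0.7' 40
python3 shot.py wrist w11; python3 -c "
from h import *
f=load('w11')
C=(639.6,-5.1,-.069)
print(np.degrees(np.arctan2(f['R'][0,1],f['R'][0,0])),(proj(f,[loc(C,X) for X in ((25,40,80),(25,-40,80),(-25,-40,80),(-25,40,80))],True)*800/560).round().tolist())"
```

```text
time: 26.95
ee_pos: [639.6, -6.1, 171.5]
tcp_rot: [-1.176, 1.261, -1.26]
contact_force: [0.1, -0.1, 1.0]
grip_width: 0.85
scale 1.4285714285714286
-3.986882410478577 [[444.0, 220.0], [441.0, 354.0], [357.0, 354.0], [354.0, 220.0]]
```

```bash
python3 - <<'E'
from h import *
im=cv2.imread("pics/w11.png");h=cv2.cvtColor(im,cv2.COLOR_BGR2HSV)
m=((h[...,0]>5)&(h[...,0]<25)&(h[...,1]>60)&(h[...,2]>60))
for v in (225,235,260,340,350):
    x=np.where(m[v,300:520])[0]+300; print(v,x.min() if len(x) else None,x.max() if len(x) else None,len(x))
c=np.where(m[150:420,360:440].sum(1)>50)[0]+150; print(c.min(),c.max())
E
python3 -m pendant '0 1 -30 0 0 0 0.7;0 0 -35 0 0 0 0.7;0 0 -30 0 0 0 0.7;0 0 -20 0 0 0 0.7;0 0 -12 0 0 0 0.7;0 0 -6 0 0 0 0.7;0 0 0 0 0 0 0.7'
```

```text
225 355 444 90
235 355 444 36
260 356 443 34
340 358 442 85
350 358 441 84
154 353
time: 27.7
ee_pos: [640.0, -4.6, 38.9]
tcp_rot: [-1.175, 1.259, -1.26]
contact_force: [0.2, -0.5, 0.1]
grip_width: 0.849
```

```bash
python3 -m pendant '0 0 0 0 0 0 -1;0 0 0 0 0 0 -1;0 0 0 0 0 0 -1;0 0 0 0 0 0 -1;0 0 0 0 0 0 -1;0 0 0 0 0 0 -1' 50
python3 -m pendant '0 0 5 0 0 0 -1;0 0 10 0 0 0 -1;0 0 20 0 0 0 -1;0 0 20 0 0 0 -1;0 0 20 0 0 0 -1;0 0 0 0 0 0 -1'
```

```text
time: 28.3
ee_pos: [640.5, -4.6, 39.9]
tcp_rot: [-1.174, 1.258, -1.261]
contact_force: [0.9, 0.5, 6.8]
grip_width: 0.573
time: 28.9
ee_pos: [640.8, -4.5, 116.8]
tcp_rot: [-1.172, 1.256, -1.262]
contact_force: [0.4, 0.2, -2.7]
grip_width: 0.573
```

```bash
python3 -m pendant '0 0 20 0 0 0 -1;0 0 30 0 0 0 -1;-3 0 33 0 0 0 -1;-8 5 25 0 0 0 -1;-12 12 5 0 0 0 -1;-15 20 0 0 0 0 -1;-16 25 0 0 0 0 -1;-16 30 0 0 0 0 -1;-16 32 0 0 0 0 -1;-16 32 0 0 0 0 -1;-16 32 0 0 0 0 -1;-16 32 0 0 0 0 -1;-16 32 0 0 0 0 -1;-16 32 0 0 0 0 -1;-16 30 0 0 0 0 -1;-12 25 0 0 0 0 -1;-8 18 0 0 0 0 -1;-2 12.5 0 0 0 0 -1;0 0 0 0 0 0 -1;0 0 0 0 0 0 -1'
python3 -m pendant '0 0 -15 0 0 0 -1;0 0 -30 0 0 0 -1;0 0 -30 0 0 0 -1;0 0 -30 0 0 0 -1;0 0 -25 0 0 0 -1;0 0 -20 0 0 0 -1;0 0 -15 0 0 0 -1;0 0 -10 0 0 0 -1;0 0 0 0 0 0 -1;0 0 0 0 0 0 -1'
```

```text
time: 30.9
ee_pos: [435.9, 364.4, 225.8]
tcp_rot: [-1.177, 1.26, -1.26]
contact_force: [0.6, -0.8, -1.8]
grip_width: 0.572
time: 31.9
ee_pos: [436.0, 365.1, 52.0]
tcp_rot: [-1.175, 1.26, -1.26]
contact_force: [-0.4, -0.4, -0.9]
grip_width: 0.572
```

```bash
python3 -m pendant '0 0 -7 0 0 0 -1;0 0 -5 0 0 0 -1;0 0 0 0 0 0 -1'; python3 -m pendant '0 0 -2.5 0 0 0 -1;0 0 0 0 0 0 -1'; python3 -m pendant '0 0 -2.5 0 0 0 -1;0 0 0 0 0 0 -1'
```

```text
time: 32.2
ee_pos: [435.3, 364.8, 38.6]
tcp_rot: [-1.177, 1.26, -1.26]
contact_force: [0.2, -0.4, -3.0]
grip_width: 0.572
time: 32.4
ee_pos: [435.5, 365.0, 36.6]
tcp_rot: [-1.176, 1.26, -1.26]
contact_force: [0.2, -0.1, -2.0]
grip_width: 0.573
time: 32.6
ee_pos: [435.9, 365.3, 34.9]
tcp_rot: [-1.175, 1.259, -1.26]
contact_force: [-0.4, -0.3, 4.1]
grip_width: 0.575
```

Contact with the tray floor. Release and withdraw straight up, then check numerically, since the picture allowance is used up.

```bash
python3 -m pendant '0 0 0 0 0 0 0.3;0 0 0 0 0 0 0.5;0 0 0 0 0 0 0.7;0 0 0 0 0 0 0.7;0 0 10 0 0 0 0.7;0 0 25 0 0 0 0.7;0 0 35 0 0 0 0.7;0 0 40 0 0 0 0.7;0 0 40 0 0 0 0.7;0 0 40 0 0 0 0.7;0 -15 30 0 0 0 0.7;0 -40 30 0 0 0 0.7;0 -40 20 0 0 0 0.7;0 -30 0 0 0 0 0.7;0 0 0 0 0 0 0.7;0 0 0 0 0 0 0.7'
python3 - <<'E'
from h import *
from cell import grab_frame
f=grab_frame("wrist");k=800/560
h=cv2.cvtColor(f["image"],cv2.COLOR_BGR2HSV)
print("cam",(-f["R"].T@f["t"]).round())
g=cv2.inRange(h,(45,60,40),(85,255,255))
n,_,st,ce=cv2.connectedComponentsWithStats(g);i=1+st[1:,4].argmax();print("tray bbox",st[i])
b=cv2.inRange(h,(5,60,50),(25,220,255));x,y,w,hh=st[i][:4]
m=np.zeros_like(b);m[y:y+hh,x:x+w]=b[y:y+hh,x:x+w]
m=cv2.morphologyEx(m,cv2.MORPH_CLOSE,np.ones((25,25)))
rc=cv2.minAreaRect(np.argwhere(m)[:,::-1].astype(np.float32));print("brown rect",rc,cv2.boxPoints(rc).round().tolist())
print("pred top upright",proj(f,[loc((436,365,-.069),X) for X in((25,40,75),(25,-40,75),(-25,-40,75),(-25,40,75))],True).round().tolist())
print("pred base",proj(f,[loc((436,365,-.069),X) for X in((25,40,5),(25,-40,5),(-25,-40,5),(-25,40,5))],True).round().tolist())
print("pred tray",proj(f,[loc((437,365,-.22),X) for X in((95,85,25),(95,-85,25),(-95,-85,25),(-95,85,25))],True).round().tolist())
gb=cv2.approxPolyDP(cv2.convexHull(cv2.findContours(g,cv2.RETR_EXTERNAL,cv2.CHAIN_APPROX_NONE)[0][0] if False else np.argwhere(_==i)[:,::-1].astype(np.int32)),6,True);print("tray poly",gb.reshape(-1,2).tolist())
# coarse ascii of carton region: brown/green
s=load("side0");e=grab_frame("side")
L=(646.4,-25.7,-.072)
for nm,X in [("knob drawn",loc(L,(-33,150,140))),("fin open",loc(L,(-15,-120,122)))]:
    p=proj(e,[X])[0].round().astype(int);print(nm,p,e["image"][p[1]-1:p[1]+2,p[0]-1:p[0]+2].mean((0,1)).round())
E
```

```text
time: 34.2
ee_pos: [435.5, 239.8, 305.0]
tcp_rot: [-1.174, 1.26, -1.26]
contact_force: [0.7, 0.2, -1.1]
grip_width: 0.847
cam [440. 310. 469.]
tray bbox [  193     8   155   137 13881]
brown rect ((271.4999694824219, 73.49998474121094), (64.99998474121094, 40.99999237060547), 90.0) [[251.0, 41.0], [292.0, 41.0], [292.0, 106.0], [251.0, 106.0]]
pred top upright [[293.0, 40.0], [293.0, 105.0], [251.0, 105.0], [251.0, 40.0]]
pred base [[290.0, 51.0], [290.0, 106.0], [255.0, 107.0], [255.0, 51.0]]
pred tray [[351.0, 31.0], [332.0, 149.0], [196.0, 129.0], [214.0, 11.0]]
tray poly [[347, 27], [327, 144], [193, 124], [211, 8]]
knob drawn [223 252] [ 72.  81. 149.]
fin open [235 196] [43. 44. 44.]
```

```bash
python3 -c "
from cell import r;print(r.get_obs()['time'],r.get_obs()['contact_force'],r.sign_off())"
```

```text
the job is handed in; nothing more can be done
34.3 [ 0.32258705 -0.09881593  0.04567789] None
```

The job is handed in at 34.3 s of the 72 s allowed. The hook drew the bolt and the rod is back on its mat. The cover is open and the carton stands in the green tray.

**Last checks**
- **Bolt:** drawn by about 44 mm, measured right after the pull. The pull ended firmly on the stop at 12–16 N, and the final side view still shows the knob there.
- **Cover:** the gripper moved about 114.6 mm before the stop, and the fin still shows at the open position.
- **Rod:** flat on its mat, about 1 mm from where it started.
- **Carton:** its top outline matches an upright carton at about (436, 365) mm to within 1 px. That is within about 6 mm of the tray's middle.
- **Gripper:** clear of everything, with about 0 N on it.

**What disagreed**
- **Missed first grasp:** the fingers shut above the rod's handle, about 10–20 mm higher than the stated tool point implied. I went 14 mm lower and regripped without disturbing the rod.
- **Tray position:** estimates from the different cameras differed by up to about 17 mm, well inside the tolerance.
- **Pictures:** the picture limit was reached before the carton grasp, so later checks were numeric, from image data only.
- **Leave-alone items:** I last saw the tape, screwdriver, jar and stock box unmoved before lifting the carton. I did not check them again afterwards, but no unexpected contact force was recorded.

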